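# Vent the drive rig and hold its chain tensioner wound to the stop

## Task

Before the chain goes on the drive rig, vent its air: squeeze the orange trigger of the dump valve fully home against its fixed black grip, with one finger of the gripper on each, and let the trigger spring right back out. Then push the rig's sprung cage arm (the chain tensioner) forward, over its pivot, until it rests on its red stop pin, and finish holding it there with the fingers, pressing against the spring: do not let go at the end. Leave the loose tools and parts on the bench where they are.

Things in the scene. Friction and masses are not known exactly. Their poses are not given: they have to be found in the camera images.
- drive_rig: Fixed rig carrying the chain tensioner; place and yaw vary, left or right. Origin: centre of the underside of its 130 x 100 x 12 mm aluminium base. Its +x is 'forward', the way the arm is wound; z up. Dark steel hanger plate at y = 36 to 48 mm, x = -32 to 44 mm, 150 mm high: the arm's upper end stands above all else of the rig, free from above and from behind (-x).
- cage_pivot (a point): Hinge of the cage arm, at (0, 0, 100) mm in the rig's frame, axis along rig y; the arm swings in the rig's plane y = 0. A teal pivot body, 40 mm diameter, lies between arm and hanger. A small teal drive and steel sprocket sit below it, up to 70 mm high.
- stop_pin (a point): Near end of the red stop pin, 8 mm diameter, that reaches along y from the hanger; at (30, -12, 135) mm in the rig's frame. The arm's forward edge rests on it when wound.
- cage_arm (a joint): Angle of the sprung cage arm, rad. 0 = at rest, leaning 0.55 rad backward (rig -x) of upright; grows as it is pushed forward; 1.00 = on its red stop pin, 0.45 rad forward of upright. A spring drives it back to 0: at the jockey wheel about 4 N to start, 8.5 N at the stop. Let go, it swings back. The stop is rigid.
- jockey (a point): Centre of the black wheel at the arm's free end, 95 mm from the hinge; radius 18 mm, axis along rig y; cage plates either side, 20 mm over both, 16 mm wide. In the rig's frame at (-50, 0, 181) mm at rest, (0, 0, 195) upright, (41, 0, 186) at the stop. It can be pushed from behind with shut fingers pointing down, tips some 20 mm below its centre.
- dump_valve: Fixed grey dump valve block 90 (x) x 70 (y) x 40 mm high; its place and yaw vary, left or right. Origin: centre of its underside. The upright black grip stands on its centre; the trigger is on the grip's +x side. Brass stubs stick out at its y faces (30 mm at -y), at 22 mm height.
- valve_grip: Fixed upright black grip, 26 mm (x) x 30 mm (y), from z = 40 to 130 mm above the table. Origin on the axis at z = 40 mm; axes as the dump valve's. Squeeze between its -x face and the trigger's outer face.
- grip_top (a point): Centre of the top face of the black grip, 130 mm above the table.
- trigger (a joint): Angle of the orange trigger, rad. 0 = out, at rest; 0.26 = fully home (upright, 2 mm from the grip). A blade 75 mm long, 22 mm wide (y), 8 mm thick, hinged at its foot 19 mm to +x of the grip's axis, 50 mm above the table. It springs out: 2.5 N to start, 6 N home, near its tip. Trigger and grip measure 56 mm over both at rest, 36 mm squeezed (middle then 5 mm to +x of the grip's axis).
- trigger_tip (a point): Middle of the trigger's free upper end: at rest 38 mm to +x of the grip's axis and 122 mm above the table; squeezed 19 mm and 125 mm.
- screwdriver: Bystander, to be left alone: screwdriver lying on the table between the two fixtures
- bearing: Bystander, to be left alone: steel ball-bearing ring, 42 mm across, 12 mm high, lying flat
- spare_wheel: Bystander, to be left alone: loose blue spare wheel, 44 mm across, 10 mm high, lying flat (not the one on the cage arm)
- grease_can: Bystander, to be left alone: red can 60 mm across, 70 mm tall
- parts_tray: Bystander, to be left alone: open red tray 100 x 140 x 35 mm
- wrench: Bystander, to be left alone: steel wrench lying flat
- cleaner: Bystander, to be left alone: white bottle with blue cap, 60 mm across, 160 mm tall
Things that resemble listed ones, but are neither listed nor needed, are in the scene too. Leave any pink look-alike of the dump_valve alone.

How it is judged:
By the outcome, as a careful person would: the job done as asked, in the order asked, and still so for the second after the job is handed in, while the arm keeps its last pose, push and grip.
It also fails if it takes over 54 s, if anything falls off the work surface, if the arm or the gripper's body presses on something with over 40 N, if the wrist force passes 120 N, or if a joint passes its speed limit or range.

## Robot

A 6-joint arm with a two-finger parallel gripper is mounted at the origin on the work surface. World frame = base frame: x ahead of the robot, y to its left, z up, the work surface at z = 0. Lengths are in m, angles in rad, forces in N, time in s.
With the tool pointing down it reaches from about 0.375 to 0.9 m from the base axis. Payload 3.1 kg.
Tool frame: the origin (TCP) lies at the very end of the fingers, on their centre line; the grasp point (between the pads) lies 19 mm behind it; z points along the fingers, y is the line along which they close (so a half turn about z gives the same grasp; the last joint's range is limited). The gripper opens to 85 mm and grips with 20 to 120 N. Pads are 22 mm wide; open, the fingers measure 114 mm over their backs; the gripper's body (76 mm by 85 mm) begins 54 mm behind the grasp point. The pads swing forward as they close: fully open they stand 13 mm farther back than shut.
Start: joints at [0.981, 0.527, 1.433, -0, 1.181, -0.178], TCP at [0.25, 0.573, 0.206] pointing down, gripper open.
Joint ranges: [-3.08, 3.08], [-0.75, 2.2], [0.22, 2.44], [-1.43, 4.57], [0, 2.65], [-2.85, 2.85]. Speed limits (rad/s): [2.79, 2.79, 3.14, 3.14, 3.14, 3.14].

## Interface

Orientations are given as a unit quaternion [x, y, z, w].
In Python, from plant import sensors, viewer, workorder gives the robot as it stands.
- The arm moves only by the tool drive_tool, never from a script. Its argument "increments" is one flat list of numbers, 7 for each row, row after row: the shift along the world's x, y, z in cm, then the turn, a rotation vector about the world's x, y, z in rad, then the closure, from 0 (fully open) to 1 (shut). In form: [dx, dy, dz, wx, wy, wz, claw, dx, dy, dz, wx, wy, wz, claw, ...]. A call has 1 to 5 rows; each row shifts and turns the commanded pose from where the row before left it; what a row does not reach is not made up. A row lasts 1/8 s, in which the tool goes at most 62.5 mm and 10.7 degrees, less where a joint would pass 70% of its speed; a pose out of reach is approached as far as the arm can. A call is refused whole if a number of a shift passes 6.25 or a number of a turn 0.188, either way. A call with a gripper value outside its range is refused whole. The fingers move at their own pace and stop on an object; "squeeze" is the grip in N (left out, the last holds). Time passes only in rows, so rows that do not move let the fingers close. It gives the time, the measured TCP pose, the force, the opening and the grip force at its end, in the units of the state.
- sensors.sense(): the state, without advancing time (a new reading comes with each control period).
- viewer.get_image(name): name is "scene" or "top" or "wrist"; returns (picture, depth): 420x560x3 uint8, red, green, blue; 420x560 float32, m along the optical axis (not along the pixel's ray), 0 where there is no reading.
- viewer.get_calibration(name): a dict with "fx", "fy", "cx", "cy" (pixels), "T" (4x4, takes a point from camera to world coordinates); the wrist camera has in their place "tool_from_camera" (4x4, takes a point from camera to tool coordinates, whose origin is the TCP and whose axes are the flange's). Camera axes: x right, y up, looking along -z (the intrinsics and any distortion apply to the point x, -y, -z); pixel columns grow to the right and rows downward; lengths in m; the calibration is good to about 2 mm. The wrist camera is an equidistant fisheye: a pixel r from the principal point sees the ray r / f radians off the axis. A picture is of the moment at which its call begins: read the wrist's pose just before it. get_calibration takes no time and is no camera call.
- workorder.close_job(): hands the job in; it is judged then, once.
The state is a dict: "t": time; "joint_pos": joint angles; "dq": joint speeds; "effort": joint torques, N m; "tcp_pos": TCP position; "orientation": TCP orientation; "force": force on the tool from outside, world axes, zero at the start; "moment": the same for the moment, N m; "gripper_width": finger opening in m; "gripper_force": force on a finger pad.
Only numpy, scipy, OpenCV 4.12 (cv2) and the standard library are available. Lean on these libraries where they do the work, as an engineer would, in place of code of your own. Each camera call takes 0.05 s, during which the arm holds its last target. There are 200 camera calls.

## Working session

There is one attempt and no reset: what is moved stays moved. The work goes in short steps, Python scripts to look and compute and a tool call to move; the robot and the scene stay as the last step left them, time stands still between calls to the robot, and variables do not carry over. Pictures are saved under pics/ and viewed, at most 10 in all, crops included, and the job is handed in when it is done.

Besides the shell and the picture viewer there is one more tool, called by a JSON object that holds its "api" and its "payload". drive_tool: Moves the arm, as the interface text tells. Its arguments: {"type":"object","properties":{"increments":{"type":"array","items":{"type":"number"}},"squeeze":{"type":"number"}},"required":["increments"]}

```bash
mkdir -p pics; ls; cat > h.py <<'E'
import numpy as np, cv2
from plant import sensors, viewer, workorder
def cloud(name):
    im,d=viewer.get_image(name); c=viewer.get_calibration(name)
    v,u=np.mgrid[:420,:560]
    P=np.stack([(u-c['cx'])/c['fx']*d,-(v-c['cy'])/c['fy']*d,-d],-1)
    W=P@c['T'][:3,:3].T+c['T'][:3,3]
    W[d==0]=np.nan
    return im,d,W
E
python3 - <<'E'
from h import *
for n in('scene','top'):
    im,d,W=cloud(n); np.savez(n,im=im,W=W,d=d); cv2.imwrite(f'pics/{n}0.png',im[...,::-1])
    print(n,{k:np.round(v,3) for k,v in viewer.get_calibration(n).items()})
print(sensors.sense())
E
```

```text
pics
scene {'fx': np.float64(380.358), 'fy': np.float64(380.358), 'cx': np.float64(283.437), 'cy': np.float64(208.073), 'T': array([[ 0.095, -0.599,  0.795,  1.251],
       [ 0.995,  0.07 , -0.066, -0.089],
       [-0.017,  0.798,  0.603,  0.636],
       [ 0.   ,  0.   ,  0.   ,  1.   ]])}
top {'fx': np.float64(493.018), 'fy': np.float64(493.018), 'cx': np.float64(270.021), 'cy': np.float64(209.621), 'T': array([[ 1.000e-03,  9.810e-01, -1.940e-01,  4.030e-01],
       [-1.000e+00,  3.000e-03,  1.000e-02, -1.500e-02],
       [ 1.100e-02,  1.940e-01,  9.810e-01,  1.099e+00],
       [ 0.000e+00,  0.000e+00,  0.000e+00,  1.000e+00]])}
{'t': 0.1, 'joint_pos': array([ 9.80461796e-01,  5.28373787e-01,  1.43380365e+00,  1.18050904e-05,
        1.18144231e+00, -1.78493182e-01]), 'dq': array([-0.00068802, -0.00233539, -0.00330919,  0.00062551, -0.00100829,
       -0.0002468 ]), 'effort': array([-2.32600269e-04, -4.43302917e+01, -1.78586090e+01, -2.15401719e-04,
        3.93836468e-03, -2.18534063e-05]), 'tcp_pos': array([0.24974408, 0.57214739, 0.20522182]), 'orientation': array([ 2.04470564e-01,  9.78872188e-01, -9.37530046e-04, -3.85156437e-04]), 'force': array([0.13574065, 0.33734364, 0.89053513]), 'moment': array([-0.00087168,  0.0228298 , -0.03540815]), 'gripper_force': 0.0, 'gripper_width': 0.08506820527551967}
```

View pics/scene0.png

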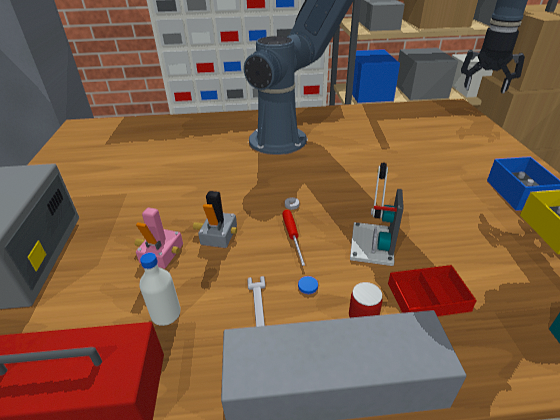

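View pics/top0.png

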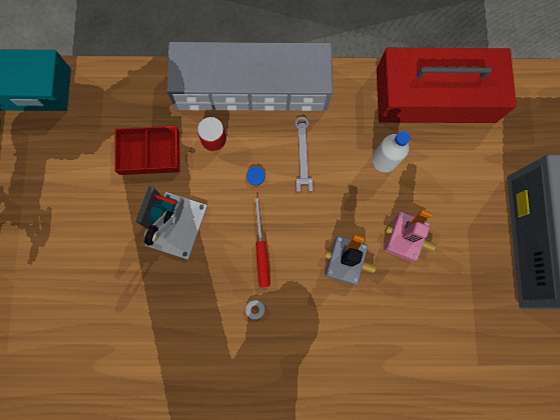

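The scene view shows the grey valve with its black grip at (214,205) and orange trigger at (209,215). The pink look-alike is at (152,235) and the rig is at (375,235). In the top view they are at (348,258), (408,238) and (172,225).

Candidates in the top view:
- **Valve:** grey block with black grip (348,258), or pink block (408,238). I choose the grey one.
- **Orange trigger:** (357,241) on the grey block, or (424,215) on the pink one. I choose the first.
- **Jockey:** black wheel on the rig (152,237), or the blue spare wheel (256,176) or steel bearing (255,310). I choose the black wheel.

```bash
python3 - <<'E'
from h import *
D={n:np.load(n+'.npz') for n in('scene','top')}
def rect(P):
    r=cv2.minAreaRect((P[:,:2]*1000).astype(np.float32)); return r,np.round(cv2.boxPoints(r)).tolist()
boxes={'valve':{'top':(318,225,384,292),'scene':(192,185,240,252)},'rig':{'top':(125,175,215,265),'scene':(340,155,412,268)}}
def get(o,n):
    a,b,c,e=boxes[o][n]; return D[n]['im'][b:e,a:c].reshape(-1,3).astype(int),D[n]['W'][b:e,a:c].reshape(-1,3)
for n in('top','scene'):
    im,W=get('valve',n); r,g,b=im.T
    sat=im.max(1)-im.min(1); h=W[:,2]
    m=(h>.034)&(h<.046)&(sat<35); print(n,'block',m.sum(),rect(W[m]))
    m=(h>.06)&(sat<40)&(im.max(1)<70); print(' grip',m.sum(),W[m].mean(0),h[m].max() if m.any() else 0)
    m2=m&(h>.122); print(' griptop',m2.sum(),rect(W[m2]) if m2.sum()>4 else '',W[m2].mean(0))
    m=(r>150)&(g>60)&(g<170)&(b<60)&(h>.05); print(' trig',m.sum(),W[m].mean(0)); m&=h>.112; print('  tip',m.sum(),W[m].mean(0))
    im,W=get('rig',n); r,g,b=im.T; sat=im.max(1)-im.min(1); h=W[:,2]
    m=(h>.006)&(h<.018)&(sat<35)&(im.mean(1)>110); print(' base',m.sum(),rect(W[m]))
    m=(h>.142)&(h<.156)&(sat<35); print(' hangertop',m.sum(),rect(W[m]))
    m=(h>.165); print(' jockey',m.sum(),W[m].mean(0),W[m].min(0),W[m].max(0))
    m=(r>120)&(g<60)&(b<60)&(h>.1); print(' pin',m.sum(),W[m].mean(0))
    m=(g>80)&(r<60)&(h>.05); print(' teal',m.sum(),W[m].mean(0))
im=D['top']['im']; 
A=cv2.resize(im[170:270,120:220],(390,500)[:1]*2,interpolation=2);B=cv2.resize(im[210:310,300:400],(390,390),interpolation=2)
cv2.imwrite('pics/c1.png',np.hstack([A,B])[...,::-1])
E
```

```text
top block 900 (((504.1324157714844, -192.83274841308594), (69.95406341552734, 90.16893768310547), 73.2657241821289), [[451.0, -213.0], [537.0, -239.0], [557.0, -172.0], [471.0, -146.0]])
 grip 284 [ 0.50179717 -0.18874687  0.11599697] 0.13425054355171473
 griptop 180 (((503.9947509765625, -191.7197265625), (28.711448669433594, 24.967927932739258), 73.65205383300781), [[488.0, -202.0], [512.0, -209.0], [520.0, -181.0], [496.0, -174.0]]) [ 0.50368744 -0.19155175  0.12966645]
 trig 58 [ 0.53792433 -0.20280581  0.12004809]
  tip 57 [ 0.53798321 -0.20282306  0.12026141]
 base 1523 (((582.961669921875, 182.45030212402344), (100.66364288330078, 128.7206573486328), 72.20210266113281), [[506.0, 154.0], [629.0, 115.0], [660.0, 211.0], [537.0, 250.0]])
 hangertop 298 (((589.8099365234375, 200.02581787109375), (57.90642166137695, 84.34745025634766), 72.9903564453125), [[541.0, 185.0], [622.0, 160.0], [639.0, 215.0], [558.0, 240.0]])
 jockey 238 [0.5350493  0.19446474 0.18983406] [0.51613713 0.18290748 0.16547528] [0.55421295 0.20917604 0.20313933]
 pin 63 [0.61361501 0.18288086 0.13875482]
 teal
[... 530 characters left out ...]
6  0.11892209]
  tip 22 [ 0.54267278 -0.20355226  0.1207516 ]
 base 1032 (((584.3436889648438, 180.55770874023438), (98.06232452392578, 131.87750244140625), 72.87069702148438), [[507.0, 153.0], [633.0, 114.0], [662.0, 208.0], [536.0, 247.0]])
 hangertop 151 (((591.5717163085938, 198.2568359375), (57.904029846191406, 83.61133575439453), 71.04156494140625), [[543.0, 184.0], [622.0, 157.0], [641.0, 212.0], [561.0, 239.0]])
 jockey 153 [0.54570991 0.19323572 0.18391746] [0.51796694 0.18232362 0.16536933] [0.55633679 0.20704355 0.1991188 ]
 pin 56 [0.61559072 0.18429558 0.13555757]
 teal 113 [0.62179506 0.19464183 0.07323162]<stdin>:20: RuntimeWarning: Mean of empty slice.
  ret = um.true_divide(
```

View pics/c1.png

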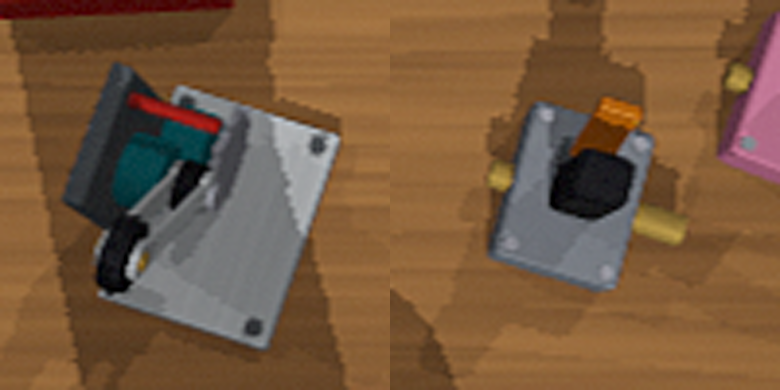

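Grey valve: axis at (0.505, -0.192), yaw about -0.29. Rig: origin at (0.584, 0.181), yaw about -0.306. The crop confirms the grey valve with its long stub on the -y side, and the cage arm leaning backward. Next I'll swing over to the valve.

{"api": "drive_tool", "payload": {"increments": [1.78,-5.12,1,0,0,-0.097,0,1.78,-5.12,1,0,0,-0.097,0,1.78,-5.12,1,0,0,-0.097,0,1.78,-5.12,1,0,0,-0.097,0,1.78,-5.12,1,0,0,-0.097,0]}}

```text
t: 0.72
tcp_pos: [0.3392, 0.315, 0.2562]
orientation: [0.435, 0.901, -0.0, -0.0]
force: [0.9, -0.6, 0.2]
gripper_width: 0.0854
gripper_force: 0.0
```

{"api": "drive_tool", "payload": {"increments": [1.78,-5.12,0,0,0,-0.097,0,1.78,-5.12,0,0,0,-0.097,0,1.78,-5.12,0,0,0,-0.097,0,1.78,-5.12,0,0,0,-0.097,0,1.78,-5.12,0,0,0,-0.097,0]}}

```text
t: 1.35
tcp_pos: [0.4282, 0.0591, 0.256]
orientation: [0.639, 0.77, 0.0, -0.0]
force: [0.4, -0.6, -0.0]
gripper_width: 0.0852
gripper_force: 0.0
```

{"api": "drive_tool", "payload": {"increments": [1.78,-5.12,0,0,0,-0.097,0,1.78,-5.12,0,0,0,-0.097,0,1.78,-5.12,0,0,0,-0.097,0,1.78,-5.12,0,0,0,-0.097,0,1.78,-5.12,0,0,0,-0.097,0]}}

```text
t: 1.98
tcp_pos: [0.5172, -0.1969, 0.2557]
orientation: [0.805, 0.594, -0.0, -0.0]
force: [1.3, 0.4, -0.0]
gripper_width: 0.0855
gripper_force: 0.0
```

{"api": "drive_tool", "payload": {"increments": [0,0,-3,0,0,0,0,0,0,-3,0,0,0,0,0,0,0,0,0,0,0]}}

```text
t: 2.35
tcp_pos: [0.515, -0.1942, 0.1936]
orientation: [0.804, 0.595, -0.001, -0.003]
force: [-0.2, 0.0, -0.7]
gripper_width: 0.0854
gripper_force: 0.0
```

```bash
python3 - <<'E'
from h import *
s=sensors.sense(); print(s['t'],s['tcp_pos'],s['orientation'],s['joint_pos'])
im,d=viewer.get_image('wrist'); cv2.imwrite('pics/w1.png',im[...,::-1]); c=viewer.get_calibration('wrist'); print(c)
E
```

```text
2.35 [ 0.51503166 -0.19423745  0.1935926 ] [ 0.80379569  0.59489524 -0.00126029 -0.00324979] [-5.63691552e-01  4.45955863e-01  1.62929587e+00  1.02261756e-07
  1.07331215e+00 -2.67174881e-01]
{'fx': 325.19226210127806, 'fy': 325.19226210127806, 'cx': 277.0499919288618, 'cy': 212.96008235412577, 'tool_from_camera': array([[ 1.98655475e-04,  9.56902744e-01,  2.90408503e-01,
         7.31486425e-02],
       [ 9.99999902e-01, -3.05132893e-04,  3.21364720e-04,
        -6.05105086e-04],
       [ 3.96127969e-04,  2.90408410e-01, -9.56902711e-01,
        -1.67325651e-01],
       [ 0.00000000e+00,  0.00000000e+00,  0.00000000e+00,
         1.00000000e+00]])}
```

View pics/w1.png

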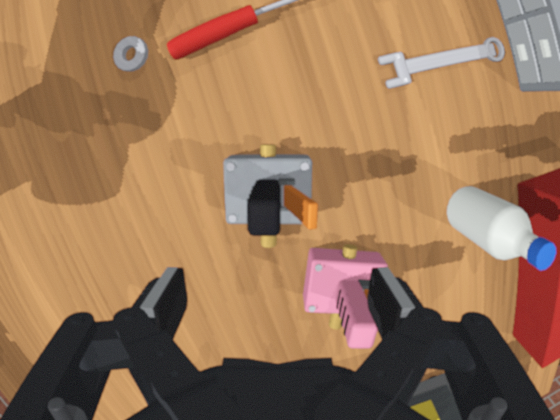

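The wrist view shows the black grip top around (264,225), the orange tip at (309,215) and the pink look-alike at (350,300), clear of the descent. I'll refine the offset by casting rays.

```bash
cat >> h.py <<'E'
from scipy.spatial.transform import Rotation as Ro
def wrist_rays(uv):
    c=viewer.get_calibration('wrist'); s=sensors.sense()
    x=(uv[:,0]-c['cx'])/c['fx']; y=(uv[:,1]-c['cy'])/c['fy']; r=np.hypot(x,y)+1e-9
    k=np.sin(r)/r; D=np.stack([x*k,-y*k,-np.cos(r)],1)
    T=c['tool_from_camera']; R=Ro.from_quat(s['orientation']).as_matrix()
    return R@T[:3,3]+s['tcp_pos'], D@T[:3,:3].T@R.T
def on_plane(uv,z):
    o,d=wrist_rays(uv); return o+d*((z-o[2])/d[:,2])[:,None]
E
python3 - <<'E'
from h import *
im=cv2.imread('pics/w1.png')[...,::-1].astype(int); r,g,b=im[...,0],im[...,1],im[...,2]
s=sensors.sense(); R=Ro.from_quat(s['orientation']).as_matrix()
dd=viewer.get_image('wrist')[1]
box=np.zeros(r.shape,bool); box[150:250,215:330]=1
for nm,m,z in(('grip',(im.max(-1)<60)&box,.13),('trig',(r>170)&(g>80)&(g<170)&(b<70)&box,.122),):
    v,u=np.nonzero(m); uv=np.stack([u,v],1).astype(float); o,d=wrist_rays(uv)
    # depth -> points
    c=viewer.get_calibration('wrist'); T=c['tool_from_camera']; ax=R@T[:3,:3]@[0,0,-1]
    P=o+d*(dd[v,u]/(d@ax))[:,None]; k=P[:,2]>z-.007
    rel=(P[k]-s['tcp_pos'])@R
    print(nm,k.sum(),P[k].mean(0),rel.mean(0)*1000, np.percentile(rel,[3,97],0)*1000)
E
```

```text
grip 1130 [ 0.50684737 -0.19136016  0.1309919 ] [ 0.49765308 -9.95446569 64.30928857] [[-14.18558245 -20.73579696  63.62345386]
 [ 12.88560409   0.50594714  69.45118179]]
trig 189 [ 0.53929276 -0.20030185  0.12696799] [ 1.40917012 23.69944563 68.23769923] [[-10.29069721  20.91108443  70.44202093]
 [  9.10948868  29.39248232  77.73566936]]
```

{"api": "drive_tool", "payload": {"increments": [0,0,-3.5,0,0,0,0,0,0,-3.5,0,0,0,0,0,0,-3.3,0,0,0,0,-0.48,0.15,0,0,0,0,0.35,0,0,0,0,0,0,0.35], "squeeze": 30}}

```text
t: 3.08
tcp_pos: [0.5131, -0.1941, 0.0948]
orientation: [0.804, 0.595, 0.0, 0.001]
force: [0.1, -0.3, 0.4]
gripper_width: 0.0557
gripper_force: 0.0
```

{"api": "drive_tool", "payload": {"increments": [0,0,0,0,0,0,1,0,0,0,0,0,0,1,0,0,0,0,0,0,1,0,0,0,0,0,0,1,0,0,0,0,0,0,1]}}

```text
t: 3.7
tcp_pos: [0.5054, -0.1917, 0.099]
orientation: [0.803, 0.596, -0.004, -0.004]
force: [-25.4, 4.8, 39.6]
gripper_width: 0.0268
gripper_force: 52.8
```

```bash
python3 - <<'E'
from h import *
s=sensors.sense(); print(s['t'],s['tcp_pos'],s['force'],s['gripper_width'],s['gripper_force'])
im,d=viewer.get_image('wrist'); b,_=viewer.get_image('scene')
A=cv2.resize(im[120:420,130:430],(400,400)); B=cv2.resize(b[130:260,160:290],(400,400),interpolation=2)
cv2.imwrite('pics/sq.png',np.hstack([A,B])[...,::-1])
E
```

```text
3.7 [ 0.50535608 -0.19165451  0.09898115] [-25.43469632   4.78167607  39.55828901] 0.02681190372556029 52.8098201751709
```

View pics/sq.png

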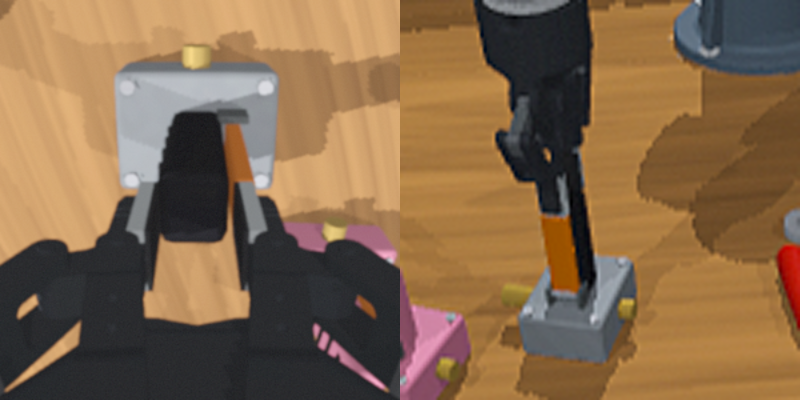

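Width 26.8 mm, an upward force and the TCP centred on the grip suggest the trigger isn't between the pads as intended. I'll check with depth.

```bash
python3 - <<'E'
from h import *
im,d,W=cloud('scene')
cv2.imwrite('pics/sq2.png',cv2.resize(im[150:250,170:260],(540,600),interpolation=2)[...,::-1])
ex=np.array([.957,-.289]); ey=np.array([.289,.957]); o=np.array([.506,-.192])
i=im.astype(int);r,g,b=i[...,0],i[...,1],i[...,2]
m=(r>140)&(g>60)&(g<170)&(b<70); m[:, :195]=0; m[:,245:]=0; m[:150]=0;m[260:]=0
P=W[m]; q=np.c_[(P[:,:2]-o)@ex,(P[:,:2]-o)@ey,P[:,2]]*1000
q=q[np.argsort(-q[:,2])]; print(len(q)); print(np.round(q[::12],0))
v,u=np.nonzero(m); print(u.min(),u.max(),v.min(),v.max())
# points just above the trigger in same columns
for vv in range(v.min()-14,v.min()+6,2):
    p=W[vv,int(np.median(u))]; print(vv,np.round([(p[:2]-o)@ex*1000,(p[:2]-o)@ey*1000,p[2]*1000]),im[vv,int(np.median(u))])
E
```

```text
2429
[[  53.  -13.  188.]
 [  21.    2.  122.]
 [  19.  -12.  119.]
 [  21.  -11.  115.]
 [  21.    5.  111.]
 [  23.   -7.  108.]
 [  22.    7.  103.]
 [  24.    7.   98.]
 [  24.    2.   95.]
 [  24.   -1.   92.]
 [  24.    5.   87.]
 [  25.    0.   84.]
 [  24.   -3.   79.]
 [  23.   -6.   75.]
 [  22.  -10.   71.]
 [  24.   -5.   67.]
 [  23.    7.   62.]
 [  24.   -6.   57.]
 [  -2.  -54.   30.]
 [  -1.   44.   28.]
 [   2.   39.   27.]
 [   2.   39.   24.]
 [ -60.  -73.    1.]
 [  61.   78.    1.]
 [  90.  -25.    1.]
 [-125. -104.    1.]
 [-208.  -39.    1.]
 [-228.  -23.    1.]
 [  61.  -39.    0.]
 [-236.  -73.    0.]
 [-357.  -42.    0.]
 [-142. -123.    0.]
 [ -93.  -74.    0.]
 [-233.  -62.    0.]
 [ -76.  -91.    0.]
 [-215.  -35.    0.]
 [-179. -122.   -0.]
 [-138.  -91.   -0.]
 [-114.   15.   -0.]
 [-146.  -19.   -0.]
 [-147. -125.   -0.]
 [-295.  -40.   -0.]
 [-112.   30.   -0.]
 [-162.   12.   -0.]
 [ -98. -100.   -0.]
 [ -98.   31.   -0.]
 [ -99.    8.   -0.]
 [  46.  -43.   -0.]
 [-195.  -62.   -0.]
 [-292.  -99.   -0.]
 [ -82.   38.   -1.]
 [-157.  -16.   -1.]
 [-
[... 2864 characters left out ...]
7.   -3.]
 [-394. -106.   -3.]
 [-157. -124.   -4.]
 [-344.  -48.   -4.]
 [ -64.  -84.   -4.]
 [-132.   12.   -4.]
 [-388. -104.   -4.]
 [-349.  -57.   -4.]
 [-269.  -88.   -4.]
 [-214.  -44.   -4.]
 [-360.  -74.   -4.]
 [-212.  -62.   -4.]
 [-412.  -54.   -5.]
 [-389.  -69.   -5.]
 [  nan   nan   nan]]
195 244 150 259
136 [-551. -149.   -6.] [164 120  63]
138 [-529. -142.   -2.] [161 115  60]
140 [-515. -137.   -3.] [163 117  64]
142 [-500. -132.   -3.] [164 118  64]
144 [-483. -127.   -2.] [165 118  61]
146 [-468. -122.   -2.] [162 117  63]
148 [-449. -116.    1.] [161 117  60]
150 [-440. -113.   -2.] [158 113  60]
152 [-427. -109.   -3.] [180 130  69]
154 [-412. -104.   -2.] [184 133  72]
```

View pics/sq2.png

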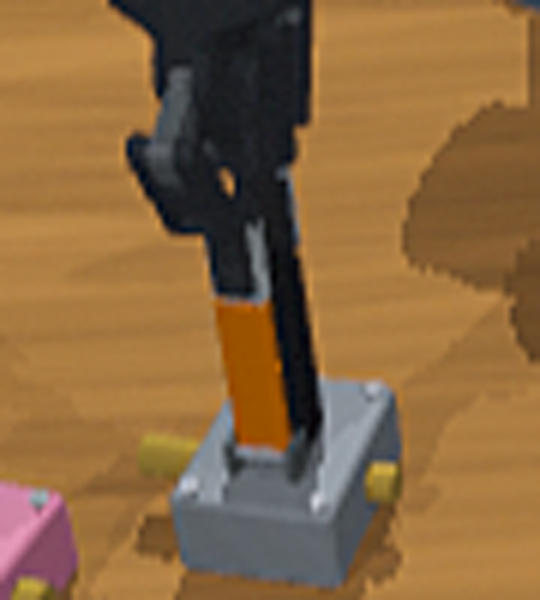

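The finger ends where the orange begins: in the crop at (240,300), about pixel (210,200) in the scene view. I'll probe the depths along that column.

```bash
python3 - <<'E'
from h import *
im,d,W=cloud('scene')
ex=np.array([.957,-.289]); ey=np.array([.289,.957]); o=np.array([.506,-.192])
for u in(208,212,214,220):
  for vv in range(184,210,3):
    p=W[vv,u]; print(u,vv,np.round([(p[:2]-o)@ex*1000,(p[:2]-o)@ey*1000,p[2]*1000]),im[vv,u])
print(sensors.sense()['force'],sensors.sense()['tcp_pos'])
E
```

```text
208 184 [ 41.  11. 183.] [27 27 32]
208 187 [ 45.  11. 178.] [27 28 32]
208 190 [ 48.  12. 172.] [26 27 29]
208 193 [ 28.   1. 149.] [29 28 32]
208 196 [ 23.  -3. 137.] [32 35 37]
208 199 [ 26.  -2. 131.] [70 70 69]
208 202 [ 22.  -5. 119.] [151  79   0]
208 205 [ 19.  -8. 108.] [153  81   0]
208 208 [ 22.  -8. 101.] [153  80   0]
212 184 [ 19.  10. 169.] [28 30 34]
212 187 [ 26.  12. 165.] [46 49 53]
212 190 [ 23.   9. 155.] [114 121 124]
212 193 [ 21.   7. 145.] [117 123 127]
212 196 [ 18.   5. 134.] [69 74 78]
212 199 [ 23.   6. 129.] [ 81  96 105]
212 202 [ 22.   4. 120.] [156  82   0]
212 205 [ 23.   4. 112.] [154  83   0]
212 208 [ 25.   3. 105.] [155  83   0]
214 184 [-12.   1. 148.] [30 28 30]
214 187 [-12.  -0. 139.] [22 22 22]
214 190 [-13.  -2. 129.] [27 29 29]
214 193 [ 17.  11. 143.] [56 60 64]
214 196 [ 19.  10. 136.] [108 115 118]
214 199 [ 21.  10. 129.] [126 116 114]
214 202 [ 21.   9. 120.] [148  75   0]
214 205 [ 23.   9. 113.] [160  84   0]
214 208 [ 25.   9. 106.] [159  84   0]
220 184 [-227.  -77.   -1.] [178 126  63]
220 187 [-215.  -73.   -4.] [182 128  59]
220 190 [-195.  -66.   -1.] [168 122  68]
220 193 [-179.  -60.    0.] [151 107  58]
220 196 [ -9.  13. 117.] [104  73  42]
220 199 [ -6.  13. 110.] [36 24 16]
220 202 [ -4.  13. 102.] [18 15 20]
220 205 [-1. 13. 96.] [ 4  6 18]
220 208 [ 1. 13. 88.] [ 7 14 17]
[-25.14022013   4.99535187  39.74141603] [ 0.50530905 -0.19164116  0.09894869]
```

The right fingertip landed on top of the trigger at z≈125 mm. I'll open, rise a little and measure where the tips really are.

{"api": "drive_tool", "payload": {"increments": [0,0,0.5,0,0,0,0.2,0,0,0.5,0,0,0,0,0,0,0,0,0,0,0,0,0,0,0,0,0,0]}}

```text
t: 4.4
tcp_pos: [0.5126, -0.1938, 0.1029]
orientation: [0.804, 0.595, 0.0, -0.0]
force: [-0.4, -0.3, -0.5]
gripper_width: 0.0853
gripper_force: 0.0
```

```bash
python3 - <<'E'
from h import *
s=sensors.sense(); print(s['t'],s['tcp_pos'],s['force'],s['gripper_width'])
im,d,W=cloud('scene'); np.savez('s3',im=im,W=W)
ex=np.array([.957,-.289]); ey=np.array([.289,.957]); o=np.array([.506,-.192])
q=np.stack([(W[...,:2]-o)@ex*1000,(W[...,:2]-o)@ey*1000,W[...,2]*1000],-1)
i=im.astype(int); sat=i.max(-1)-i.min(-1)
k=(abs(q[...,1])<20)&(q[...,2]>75)&(sat<40)
for a,b in((20,75),(-75,-16)):
    z=q[k&(q[...,0]>a)&(q[...,0]<b)]; z=z[np.argsort(z[:,2])]; print(len(z),np.round(z[:8]).tolist())
m=(i[...,0]>140)&(i[...,2]<40)&(abs(q[...,1])<20)&(q[...,2]>50)&(abs(q[...,0])<60); z=q[m]; print('trig',len(z),np.round(z[np.argsort(-z[:,2])][:30:5]).tolist())
cv2.imwrite('pics/s3.png',cv2.resize(im[130:250,165:265],(500,600),interpolation=2)[...,::-1])
E
```

```text
4.4 [ 0.51260838 -0.1938062   0.10285613] [-0.37365786 -0.33238129 -0.49296845] 0.08527611419061157
2575 [[56.0, -9.0, 140.0], [56.0, -4.0, 141.0], [56.0, 3.0, 142.0], [58.0, -5.0, 142.0], [58.0, -0.0, 143.0], [58.0, 7.0, 144.0], [54.0, 10.0, 144.0], [51.0, 9.0, 144.0]]
270 [[-36.0, -6.0, 143.0], [-36.0, -1.0, 143.0], [-34.0, -8.0, 144.0], [-35.0, -3.0, 144.0], [-35.0, 5.0, 144.0], [-35.0, 2.0, 144.0], [-35.0, 7.0, 144.0], [-34.0, -10.0, 146.0]]
trig 55 [[38.0, -1.0, 123.0], [41.0, -5.0, 121.0], [35.0, -0.0, 121.0], [41.0, 6.0, 120.0], [42.0, 9.0, 119.0], [38.0, 9.0, 110.0]]
```

View pics/s3.png

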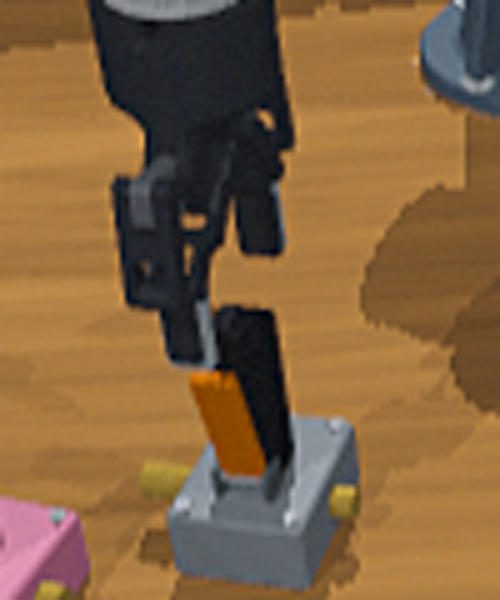

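The open tips stand 38 mm above the reported TCP, so I need to go about 3 cm lower. The trigger has sprung back out, with its tip at 38 mm.

{"api": "drive_tool", "payload": {"increments": [-0.1,0.03,-1,0,0,0,0,-0.1,0.03,-1,0,0,0,0,0,0,-1,0,0,0,0,0,0,-0.3,0,0,0,0,0,0,0,0,0,0,0], "squeeze": 25}}

```text
t: 5.08
tcp_pos: [0.5102, -0.1931, 0.0697]
orientation: [0.804, 0.595, -0.0, -0.0]
force: [0.2, -0.0, 0.9]
gripper_width: 0.0855
gripper_force: 0.0
```

{"api": "drive_tool", "payload": {"increments": [0,0,0,0,0,0,0.35,0,0,0,0,0,0,0.45,0,0,0,0,0,0,0.5]}}

```text
t: 5.45
tcp_pos: [0.5125, -0.1945, 0.0715]
orientation: [0.804, 0.595, 0.001, 0.003]
force: [3.0, -0.4, 4.9]
gripper_width: 0.0433
gripper_force: 3.1
```

{"api": "drive_tool", "payload": {"increments": [0,0,0,0,0,0,0.6,0,0,0,0,0,0,0.7,0,0,0,0,0,0,0.7]}}

```text
t: 5.82
tcp_pos: [0.5089, -0.1931, 0.0715]
orientation: [0.803, 0.595, -0.001, -0.001]
force: [-4.4, -0.5, 11.1]
gripper_width: 0.0351
gripper_force: 24.4
```

```bash
cat > chk.py <<'E'
from h import *
s=sensors.sense(); print(s['t'],s['tcp_pos'],s['force'],s['gripper_width'],s['gripper_force'])
im,d,W=cloud('scene'); np.savez('s4',im=im,W=W)
ex=np.array([.957,-.289]); ey=np.array([.289,.957]); o=np.array([.506,-.192])
print('off',(s['tcp_pos'][:2]-o)@ex)
q=np.stack([(W[...,:2]-o)@ex*1000,(W[...,:2]-o)@ey*1000,W[...,2]*1000],-1)
i=im.astype(int)
m=(i[...,0]>140)&(i[...,2]<40)&(abs(q[...,1])<20)&(q[...,2]>50)&(abs(q[...,0])<60); z=q[m]; print('trig',len(z),np.round(z[np.argsort(-z[:,2])][:200:12]).tolist())
E
python3 chk.py
```

```text
5.825 [ 0.50889564 -0.19311313  0.07149391] [-4.37454647 -0.50443469 11.13470934] 0.03510619155541354 24.441678822040558
off 0.0030928221841192436
trig 101 [[21.0, 8.0, 97.0], [23.0, -2.0, 88.0], [22.0, -11.0, 83.0], [23.0, 2.0, 79.0], [22.0, -9.0, 74.0], [23.0, 0.0, 70.0], [22.0, -0.0, 66.0], [23.0, 2.0, 61.0], [23.0, -9.0, 56.0]]
```

Width is 35 mm with the trigger upright, so it is fully home between both fingers. I'll hold briefly with a bit more grip, then release.

{"api": "drive_tool", "payload": {"increments": [0,0,0,0,0,0,0.75,0,0,0,0,0,0,0.75,0,0,0,0,0,0,0.75], "squeeze": 35}}

```text
t: 6.25
tcp_pos: [0.5087, -0.1931, 0.0715]
orientation: [0.803, 0.595, -0.001, -0.001]
force: [-5.3, 0.4, 11.1]
gripper_width: 0.0349
gripper_force: 34.5
```

{"api": "drive_tool", "payload": {"increments": [0.3,-0.1,0,0,0,0,0.3,0.3,-0.1,0,0,0,0,0,0,0,0,0,0,0,0,0,0,0,0,0,0,0]}}

```text
t: 6.75
tcp_pos: [0.5155, -0.1946, 0.0697]
orientation: [0.804, 0.595, -0.0, -0.001]
force: [0.5, -0.1, 0.1]
gripper_width: 0.0854
gripper_force: 0.0
```

```bash
python3 chk.py
```

```text
6.75 [ 0.51552053 -0.19461333  0.06968785] [ 0.47813653 -0.07736936  0.05939666] 0.08543271985356939 0.0
off 0.009866397642988365
trig 24 [[38.0, 8.0, 121.0], [31.0, -1.0, 74.0]]
```

The trigger is back out at 38 mm. Now I'll rise, carry over behind the jockey, turn a quarter and shut the fingers.

{"api": "drive_tool", "payload": {"increments": [0,0,4,0,0,0,0,0,0,5,0,0,0,0,0,0,5,0,0,0,0,0,0,5,0,0,0,0]}}

```text
t: 7.3
tcp_pos: [0.5156, -0.1947, 0.2615]
orientation: [0.804, 0.595, -0.0, -0.001]
force: [0.8, -0.8, 0.3]
gripper_width: 0.0856
gripper_force: 0.0
```

{"api": "drive_tool", "payload": {"increments": [-0.24,4.05,0,0,0,0.156,1,-0.24,4.05,0,0,0,0.156,1,-0.24,4.05,0,0,0,0.156,1,-0.24,4.05,0,0,0,0.156,1,-0.24,4.05,0,0,0,0.156,1]}}

```text
t: 7.92
tcp_pos: [0.5035, 0.0087, 0.2599]
orientation: [0.515, 0.857, -0.0, -0.0]
force: [1.0, 0.3, -0.1]
gripper_width: 0.0003
gripper_force: 0.0
```

{"api": "drive_tool", "payload": {"increments": [-0.24,4.05,0,0,0,0.156,1,-0.24,4.05,0,0,0,0.156,1,-0.24,4.05,0,0,0,0.156,1,-0.24,4.05,0,0,0,0.156,1,-0.24,4.05,0,0,0,0.156,1]}}

```text
t: 8.55
tcp_pos: [0.4915, 0.211, 0.2599]
orientation: [0.15, 0.989, -0.0, -0.0]
force: [0.4, 0.3, -0.1]
gripper_width: -0.0002
gripper_force: 0.0
```

```bash
cat > chk2.py <<'E'
from h import *
s=sensors.sense(); print(s['t'],s['tcp_pos'],s['force'],s['gripper_width'],s['joint_pos'],s['orientation'])
o=np.array([.584,.1815]); a=-.306; ex=np.array([np.cos(a),np.sin(a)]); ey=np.array([-np.sin(a),np.cos(a)])
print('tcp in rig',(s['tcp_pos'][:2]-o)@ex*1000,(s['tcp_pos'][:2]-o)@ey*1000)
t=np.r_[(s['tcp_pos'][:2]-o)@ex,(s['tcp_pos'][:2]-o)@ey]*1000
for n in('scene','top'):
    im,d,W=cloud(n)
    q=np.stack([(W[...,:2]-o)@ex*1000,(W[...,:2]-o)@ey*1000,W[...,2]*1000],-1)
    k=(abs(q[...,0]-t[0])<25)&(abs(q[...,1]-t[1])<25)&(q[...,2]>s['tcp_pos'][2]*1000-10)
    z=q[k]; z=z[np.argsort(z[:,2])]; print(n,'tip',len(z),np.round(z[:5]).tolist())
    k=k&(q[...,2]<(s['tcp_pos'][2]*1000+55)); print(' extents',np.round(np.percentile(q[k],[2,98],0)).tolist() if k.any() else '')
    k=(abs(q[...,1])<14)&(q[...,2]>160)&(q[...,2]<216)&(q[...,0]>t[0]+15)&(q[...,0]<70); print(n,'jockey',k.sum(),np.round(np.percentile(q[k],[2,50,98],0)).tolist() if k.any() else '')
    if n=='scene': cv2.imwrite('pics/j.png',cv2.resize(im[100:280,300:480],(600,600),interpolation=2)[...,::-1])
E
python3 chk2.py
```

```text
8.55 [0.49151366 0.21103701 0.25989711] [ 0.3813488   0.34276016 -0.11683172] -0.00015847115498149398 [ 1.96620335e-01  3.43703136e-01  1.59090142e+00 -1.63681922e-04
  1.20802238e+00 -1.07254472e+00] [ 1.50215785e-01  9.88653096e-01 -2.48009171e-04 -4.60195036e-04]
tcp in rig -97.08792772702293 0.3036827526761719
scene tip 1191 [[-85.0, -5.0, 287.0], [-86.0, 2.0, 287.0], [-85.0, -3.0, 287.0], [-84.0, -7.0, 287.0], [-84.0, -1.0, 288.0]]
 extents [[-93.0, -15.0, 287.0], [-83.0, 12.0, 314.0]]
scene jockey 163 [[-59.0, -11.0, 164.0], [-38.0, -1.0, 184.0], [-30.0, 10.0, 198.0]]
top tip 2545 [[-109.0, -3.0, 297.0], [-109.0, -3.0, 303.0], [-110.0, -11.0, 334.0], [-111.0, -24.0, 336.0], [-85.0, -24.0, 337.0]]
 extents [[-109.0, -3.0, 297.0], [-109.0, -3.0, 303.0]]
top jockey 246 [[-68.0, -10.0, 162.0], [-50.0, -4.0, 191.0], [-32.0, 10.0, 200.0]]
```

View pics/j.png

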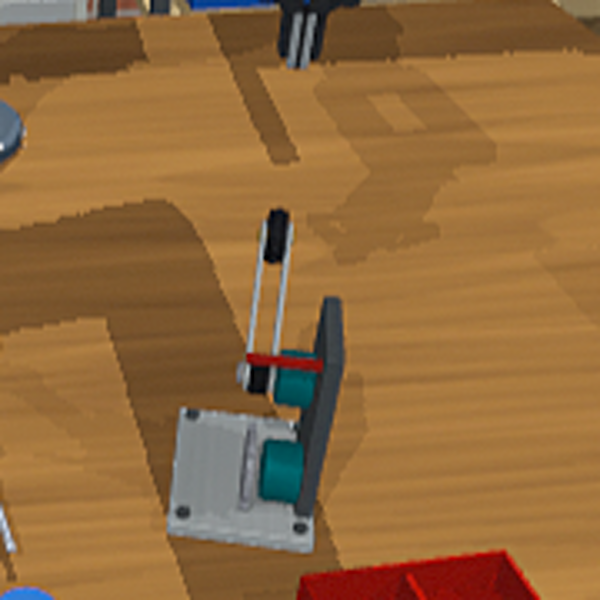

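The shut tips are 27 mm above the reported TCP, with their front face about 11 mm ahead. They sit behind the jockey at rig x = -97 and y = 0. I'll descend, then push.

{"api": "drive_tool", "payload": {"increments": [0,0,-4,0,0,0,1,0,0,-4,0,0,0,1,0,0,-3.5,0,0,0,1,0,0,0,0,0,0,1]}}

```text
t: 9.15
tcp_pos: [0.4897, 0.2086, 0.1427]
orientation: [0.154, 0.988, -0.001, -0.004]
force: [0.2, -0.1, -0.2]
gripper_width: 0.0004
gripper_force: 0.0
```

{"api": "drive_tool", "payload": {"increments": [1.43,-0.45,0,0,0,0,1,1.14,-0.36,0,0,0,0,1,1.14,-0.36,0.2,0,0,0,1,1.14,-0.36,0.2,0,0,0,1]}}

```text
t: 9.65
tcp_pos: [0.5387, 0.1953, 0.1515]
orientation: [0.153, 0.988, 0.001, -0.002]
force: [-8.5, 3.4, 6.9]
gripper_width: -0.0002
gripper_force: 4.5
```

```bash
sed -i 's/pics\/j.png/pics\/k.png/' chk2.py; python3 chk2.py
```

```text
9.65 [0.53871899 0.19526745 0.15151769] [-8.53275816  3.39643393  6.85723202] -0.00018348179771431226 [ 0.1513744   0.52854734  1.61641079  0.00294158  1.00108128 -1.11366312] [ 1.53070841e-01  9.88211943e-01  5.13835568e-04 -2.49175153e-03]
tcp in rig -47.32493877847598 -0.5128663406747299
scene tip 1201 [[-23.0, -10.0, 168.0], [-39.0, -12.0, 182.0], [-41.0, -14.0, 183.0], [-39.0, -12.0, 185.0], [-41.0, -12.0, 186.0]]
 extents [[-49.0, -15.0, 182.0], [-26.0, 11.0, 206.0]]
scene jockey 186 [[-23.0, -10.0, 164.0], [-7.0, -0.0, 196.0], [2.0, 10.0, 211.0]]
top tip 1676 [[-53.0, -7.0, 181.0], [-55.0, -8.0, 183.0], [-51.0, -7.0, 184.0], [-51.0, -10.0, 189.0], [-54.0, -8.0, 191.0]]
 extents [[-55.0, -10.0, 181.0], [-26.0, -7.0, 197.0]]
top jockey 100 [[-21.0, -11.0, 161.0], [-9.0, -9.0, 198.0], [2.0, 4.0, 210.0]]
```

{"api": "drive_tool", "payload": {"increments": [1.14,-0.36,0,0,0,0,1,1.14,-0.36,0,0,0,0,1,1.14,-0.36,-0.1,0,0,0,1,0.95,-0.3,-0.1,0,0,0,1,0,0,0,0,0,0,1]}}

```text
t: 10.38
tcp_pos: [0.5843, 0.1811, 0.1495]
orientation: [0.153, 0.988, 0.001, -0.001]
force: [-8.2, 3.0, 5.2]
gripper_width: -0.0003
gripper_force: 3.6
```

{"api": "drive_tool", "payload": {"increments": [0.48,-0.15,-0.1,0,0,0,1,0.38,-0.12,0,0,0,0,1,0,0,0,0,0,0,1]}}

```text
t: 10.75
tcp_pos: [0.5915, 0.1787, 0.148]
orientation: [0.153, 0.988, 0.001, -0.002]
force: [-7.8, 2.7, 3.4]
gripper_width: -0.0002
gripper_force: 3.8
```

```bash
python3 chk2.py
```

```text
10.75 [0.59153145 0.17873192 0.14795264] [-7.81723427  2.68037134  3.42934721] -0.0001585262562862607 [ 0.11158398  0.5873899   1.50393485  0.00268655  1.05394912 -1.1529662 ] [ 1.53183133e-01  9.88195415e-01  6.44408227e-04 -2.08170822e-03]
tcp in rig 8.015457619159893 -0.3706621632897517
scene tip 1379 [[31.0, -11.0, 138.0], [30.0, 14.0, 138.0], [31.0, -9.0, 138.0], [32.0, 23.0, 138.0], [30.0, -5.0, 139.0]]
 extents [[10.0, -15.0, 138.0], [33.0, 12.0, 202.0]]
scene jockey 186 [[24.0, -11.0, 165.0], [47.0, -1.0, 192.0], [57.0, 11.0, 213.0]]
top tip 1569 [[2.0, -9.0, 182.0], [1.0, -13.0, 200.0], [1.0, -17.0, 215.0], [1.0, -19.0, 217.0], [-1.0, -21.0, 223.0]]
 extents [[1.0, -13.0, 182.0], [2.0, -10.0, 200.0]]
top jockey 32 [[37.0, -12.0, 178.0], [47.0, -6.0, 191.0], [56.0, -1.0, 200.0]]
```

View pics/k.png

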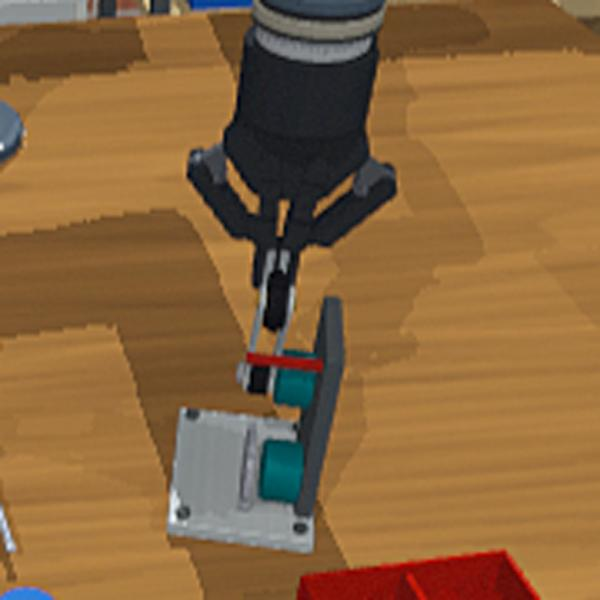

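The jockey is nearly at the stop and the force is still spring level (8 N). I'll inch on until it rises.

{"api": "drive_tool", "payload": {"increments": [0.29,-0.09,0,0,0,0,1,0,0,0,0,0,0,1]}}

```text
t: 11.1
tcp_pos: [0.5936, 0.178, 0.1474]
orientation: [0.153, 0.988, 0.001, -0.003]
force: [-7.4, 3.5, 2.1]
gripper_width: -0.0003
gripper_force: 4.1
```

{"api": "drive_tool", "payload": {"increments": [0.29,-0.09,0,0,0,0,1,0,0,0,0,0,0,1]}}

```text
t: 11.35
tcp_pos: [0.5943, 0.1778, 0.1472]
orientation: [0.153, 0.988, 0.001, -0.005]
force: [-11.6, 5.0, 3.3]
gripper_width: 0.0004
gripper_force: 5.9
```

{"api": "drive_tool", "payload": {"increments": [0.29,-0.09,0,0,0,0,1,0,0,0,0,0,0,1,0,0,0,0,0,0,1]}}

```text
t: 11.72
tcp_pos: [0.5943, 0.1778, 0.1472]
orientation: [0.153, 0.988, 0.001, -0.008]
force: [-16.0, 7.1, 7.3]
gripper_width: -0.0001
gripper_force: 8.5
```

```bash
python3 chk2.py
```

```text
11.725 [0.59428386 0.17776113 0.1471815 ] [-16.03401966   7.08019073   7.27983176] -0.0001243357671824598 [ 0.10781366  0.59566505  1.48896455  0.00629943  1.0724362  -1.15891488] [ 1.52952853e-01  9.88199364e-01  6.74638137e-04 -8.18455507e-03]
tcp in rig 10.932460553391447 -0.4672086976304687
scene tip 1232 [[28.0, 17.0, 137.0], [31.0, 2.0, 137.0], [30.0, -11.0, 137.0], [31.0, 19.0, 137.0], [29.0, 10.0, 137.0]]
 extents [[11.0, -15.0, 137.0], [35.0, 16.0, 202.0]]
scene jockey 183 [[26.0, -10.0, 164.0], [50.0, -1.0, 190.0], [60.0, 10.0, 212.0]]
top tip 1692 [[7.0, -9.0, 138.0], [8.0, -9.0, 141.0], [5.0, -12.0, 180.0], [5.0, -12.0, 191.0], [5.0, -14.0, 199.0]]
 extents [[5.0, -14.0, 138.0], [8.0, -9.0, 199.0]]
top jockey 27 [[42.0, -11.0, 176.0], [53.0, -6.0, 188.0], [60.0, 0.0, 194.0]]
```

The arm is rigid on the stop: the force rises with no further motion, about 17.5 N against an 8.5 N spring. The jockey front is at x≈60, against 59 expected. Handing in with the push held.

```bash
python3 -c "
from plant import workorder; print(workorder.close_job())"
```

```text
the job is handed in; nothing more can be done
None
```

I squeezed the trigger fully home between both fingers and let it spring back out (my first try landed a fingertip on top of it, so I opened and redid it lower); I then pushed the cage arm onto its red stop pin, where the shut fingers still press with about 17 N, and handed in the job at about 12 s; the result wasn't reported.

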